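Turn the display stand to bring the bottle vase before the camera

TASK

The next piece to photograph is the slim black bottle vase with the long thin neck. With a fingertip, push the scalloped rim of the revolving wooden stand gently round until that vase is the piece standing in front of the camera, centred on the lens to within 15 mm, and leave the stand at rest. Pick nothing up, touch neither the pieces on the stand nor the camera, let no piece tip or slide away, and leave the other things on the bench where they are.

Things in the scene. Friction and masses are not known exactly. Their poses are not given: they have to be found in the camera images.
- stand: revolving display stand; origin on the bench, on its upright turning axis. Fixed round foot 170 mm across, 6 mm high; over it turns a light wooden top with a scalloped edge: 8 equal round lobes, 356 mm across the lobe tips, underside 18 mm and upper face 40 mm above the bench (39 mm on the lobes). This entry's axes do not turn with the top.
- notch (a point): deepest point of one of the 8 finger notches between the lobes, 135 mm from the axis, 29 mm above the bench; goes round with the top. The others follow every 45 degrees. The lobes are half-rounds of 43 mm radius centred 135 mm from the axis, midway between notches; a notch is 22 mm wide 138 mm from the axis, 34 mm at 150, 54 mm at 160. A finger may reach down past the rim's thickness.
- turntable (a joint): angle of the wooden top on its foot, rad, growing anticlockwise seen from above; turns endlessly either way, with a light drag (about 1 N at the rim), runs on 2 to 3 degrees at most after a gentle push, then stays where it is left.
- bottle_vase: the piece to be photographed: slim black bottle-shaped vase, 130 mm tall, belly 51 mm across, narrowing from half height to a thin neck 16 to 18 mm across with a small flared lip. Stands loose on the wooden top, its centre about 68 mm from the turning axis. Origin at the centre of its underside, z up.
- round_vase: squat round black vase, 75 mm tall, 56 mm across, short neck; loose on the wooden top. Origin at the centre of its underside.
- candlestick: black candlestick, 105 mm tall: flat foot 54 mm across, thin stem, cup 30 mm across at the top; loose on the wooden top. Origin at the centre of its underside.
- cone_vase: white cone-shaped vase, 115 mm tall, 54 mm across at the foot, 26 mm at the top; loose on the wooden top. Origin at the centre of its underside.
- ramekin: small white open cup, 45 mm tall, 56 mm across; loose on the wooden top. Origin at the centre of its underside.
- camera: black photo camera, 165 mm high, on a small table tripod beyond the stand; fixed. Its lens (66 mm across, centre 105 mm up, glass 270 mm from the stand's axis) looks straight at that axis. The origin is NOT at the camera but on the bench at the stand's turning axis; its x axis is level and points to the lens, z up. Camera body 130 mm wide, 330 to 380 mm out; tripod feet 270 to 410 mm out.
- tape_roll: bystander: brown roll of tape, 100 mm across, 48 mm high, lying flat. Origin at the centre of its underside.
- mug: bystander: white mug, 82 mm across, 95 mm tall. Origin at the centre of its underside.
- carton: bystander: small closed cardboard carton, 100 x 100 x 130 mm. Origin at the centre of its underside.
- lens_cap: bystander: black lens cap, 68 mm across, 10 mm thick, lying flat. Origin at the centre of its underside.
- brush: bystander: cleaning brush lying flat on the bench; origin on its underside.
Things that resemble listed ones, but are neither listed nor needed, are in the scene too. What is shaped like the ramekin but pink is not meant.

How it is judged (in metres and radians):
On the way:
1. the fingers push the stand (contact force between the fingers and stand above 0.3 N).
At the end, for the whole second after the job is handed in: The bottle vase stands within 15 mm sideways of the lens's line of sight, on the camera's side of the stand; the stand is at rest; all five pieces stand upright on it, centres within 100 mm of its axis; the loose bench things are within 30 mm of where they were (y of bottle_vase in the frame of camera between -0.015 and 0.015 m and x of bottle_vase in the frame of camera above 0.04 m and velocity of joint turntable between -0.05 and 0.05 rad/s and angle between each of bottle_vase, round_vase, candlestick, cone_vase, ramekin's own z axis and vertical below 0.1 rad and horizontal distance between each of bottle_vase, round_vase, candlestick, cone_vase, ramekin and stand below 0.1 m and height (world z) of bottle_vase between 0.035 and 0.046 m and height (world z) of round_vase between 0.035 and 0.046 m and height (world z) of candlestick between 0.035 and 0.046 m and height (world z) of cone_vase between 0.035 and 0.046 m and height (world z) of ramekin between 0.035 and 0.046 m and distance of each of tape_roll, mug, carton, lens_cap, brush from where it was at the start of the episode below 0.03 m); the robot touches nothing.
It fails at once if the robot touches a piece of stock on the stand (contact force between any of the fingers, the arm and bottle_vase above 0.2 N or contact force between any of the fingers, the arm and round_vase above 0.2 N or contact force between any of the fingers, the arm and candlestick above 0.2 N or contact force between any of the fingers, the arm and cone_vase above 0.2 N or contact force between any of the fingers, the arm and ramekin above 0.2 N).
It fails at once if a piece on the stand is lifted, tipped or slides from its place towards or past the edge (height (world z) of any of bottle_vase, round_vase, candlestick, cone_vase, ramekin above 0.052 m or height (world z) of any of bottle_vase, round_vase, candlestick, cone_vase, ramekin below 0.03 m or angle between any of bottle_vase, round_vase, candlestick, cone_vase, ramekin's own z axis and vertical above 0.35 rad or horizontal distance between any of bottle_vase, round_vase, candlestick, cone_vase, ramekin and stand above 0.105 m).
It fails at once if the robot touches the camera or its tripod (contact force between any of the fingers, the arm and camera above 0.5 N).
It fails at once if the stand is spun fast (over 3 rad/s, about half a turn a second) (velocity of joint turntable above 3 rad/s or velocity of joint turntable below -3 rad/s).
It fails at once if a bystander on the bench is pushed more than 30 mm or lifted (distance of any of tape_roll, mug, carton, lens_cap, brush from where it was at the start of the episode above 0.03 m).
It also fails if it takes over 72 s, if anything falls off the work surface, if the arm or the gripper's body presses on something with over 40 N, if the wrist force passes 120 N, or if a joint passes its speed limit or range.

ROBOT

A 6-joint arm with a two-finger parallel gripper is mounted at the origin on the work surface. World frame = base frame: x ahead of the robot, y to its left, z up, the work surface at z = 0. Lengths are in mm, angles in rad, forces in N, time in s.
With the tool pointing down it reaches from about 350 to 875 mm from the base axis. Payload 4.2 kg.
Tool frame: the origin (TCP) lies at the very end of the fingers, on their centre line; the grasp point (between the pads) lies 19 mm behind it; z points along the fingers, y is the direction in which the jaws open and shut (so a half turn about z gives the same grasp; the last joint's range is limited). The gripper opens to 85 mm and grips with 20 to 120 N. Pads are 22 mm wide; open, the fingers measure 114 mm over their backs; the gripper's body (76 mm by 85 mm) begins 54 mm behind the grasp point. The pads swing forward as they close: fully open they stand 13 mm farther back than shut.
Start: joints at [1.507, 0.385, 0.008, 0, -1.194, -0.259], TCP at [198.232, 592.708, 231.312] pointing down, gripper open.
Joint ranges: [-3.14, 3.14], [-1.21, 2.06], [-1.07, 1.41], [-3.16, 2.05], [-2.99, -0.16], [-3.1, 3.1]. Speed limits (rad/s): [2.79, 2.79, 3.14, 3.14, 3.14, 3.14].

INTERFACE

Orientations are given as a unit quaternion [x, y, z, w].
In Python, from bench import read_state, get_image, camera_params, job_done gives the robot as it stands.
- The arm moves only by the tool send_rows, never from a script. Its arguments are lists of equal length, an entry for each row: "translation": the shift along the tool's x, y, z in m, a list of three; "yaw": the turn about the tool's z in degrees; "fingers": the closure in counts, from 0 (fully open) to 255 (shut). A call has 1 to 12 rows; each row is the pose to reach, as a shift and turn from the pose measured when the call began, along the tool's axes at that moment; what a row does not reach only later rows make up. A row lasts 1/10 s, in which the tool goes at most 50 mm and 8.59 degrees, less where a joint would pass 70% of its speed; a pose out of reach is approached as far as the arm can. A call with a gripper value outside its range is refused whole. The fingers move at their own pace and stop on an object; the grip force is fixed at half the most. Time passes only in rows, so rows that repeat a pose let the fingers close. It gives the time, the measured TCP pose, the force and the opening at its end, in the units of the state.
- read_state(): the state, without advancing time (a new reading comes with each control period).
- get_image(name): name is "side" or "top"; returns the picture (480x640x3 uint8, blue, green, red); there is no depth.
- camera_params(name): a dict with "mtx" (3x3 intrinsics, pixels), "rvec" (rotation vector, rad) and "tvec" (3), from world to camera coordinates, as OpenCV has them. Camera axes: x right, y down, z forward; pixel columns grow to the right and rows downward; lengths in mm; the calibration is good to about 2 mm. A picture is of the moment at which its call begins. camera_params takes no time and is no camera call.
- job_done(): hands the job in, once; it reports no verdict.
The state is a dict: "clock": time; "joints": joint angles; "joint_vel": joint speeds; "joint_efforts": joint torques, N m; "position": TCP position; "ee_rot": TCP orientation; "contact_force": force on the tool from outside, world axes, zero at the start; "wrist_torque": the same for the moment, N m; "gripper_width": finger opening in mm.
Only numpy, scipy, OpenCV 4.12 (cv2) and the standard library are available. Lean on these libraries where they do the work, as an engineer would, in place of code of your own. Each camera call takes 0.05 s, during which the arm holds its last target.

## Working session

There is one attempt and no reset: what is moved stays moved. The work goes in short steps, Python scripts to look and compute and a tool call to move; the robot and the scene stay as the last step left them, time stands still between calls to the robot, and variables do not carry over. Pictures are saved under pics/ and viewed, and the job is handed in when it is done.

Besides the shell and the picture viewer there is one more tool, called after "Request:" as a command line: name --pt "numbers of a row" for each row, then --argument value for the rest. send_rows: Moves the arm, as the interface text tells. Its arguments: {"type":"object","properties":{"translation":{"type":"array","items":{"type":"array","items":{"type":"number"}}},"yaw":{"type":"array","items":{"type":"number"}},"fingers":{"type":"array","items":{"type":"number"}}},"required":["translation","yaw","fingers"]}

```bash
mkdir -p pics; ls; python3 - <<'E'
from bench import *
import cv2
s=read_state();print(s)
for n in("top","side"):
    cv2.imwrite(f"pics/{n}0.png",get_image(n));p=camera_params(n);print(n,p)
E
```

```text
pics
{'clock': 0.0, 'joints': array([ 1.50659321e+00,  3.85521941e-01,  6.61235656e-03, -5.15714108e-04,
       -1.19399574e+00, -2.58596102e-01]), 'joint_vel': array([-2.64611359e-04, -8.73441634e-04, -4.75074128e-06, -5.38649163e-04,
       -2.86737268e-04,  1.40439892e-03]), 'joint_efforts': array([ 1.38133109e-04, -3.92290914e+01,  1.88402975e+01,  4.18638647e+00,
       -4.59129267e-03, -5.21995418e-06]), 'position': array([198.05783077, 592.16222369, 230.2347286 ]), 'ee_rot': array([ 9.86987464e-01, -1.60793584e-01, -1.36203948e-04,  1.07277883e-03]), 'contact_force': array([ 0.72743987,  0.79842044, -0.34968589]), 'wrist_torque': array([-0.03497186, -0.00862371, -0.02957019]), 'gripper_width': 85.4326523093159}
top {'mtx': array([[437.34071695,   0.        , 314.18392026],
       [  0.        , 437.34071695, 244.89727535],
       [  0.        ,   0.        ,   1.        ]]), 'rvec': array([ 2.17230241, -2.1892692 ,  0.06820936]), 'tvec': array([-1.03403659e+00,  5.49966188e+02,  1.32215731e+03])}
side {'mtx': array([[482.0091243 ,   0.        , 316.88652971],
       [  0.        , 482.0091243 , 242.13302501],
       [  0.        ,   0.        ,   1.        ]]), 'rvec': array([ 2.39230487, -0.18498206,  0.07825377]), 'tvec': array([-523.91569157,  100.09703737, 1308.90989581])}
```

View pics/top0.png

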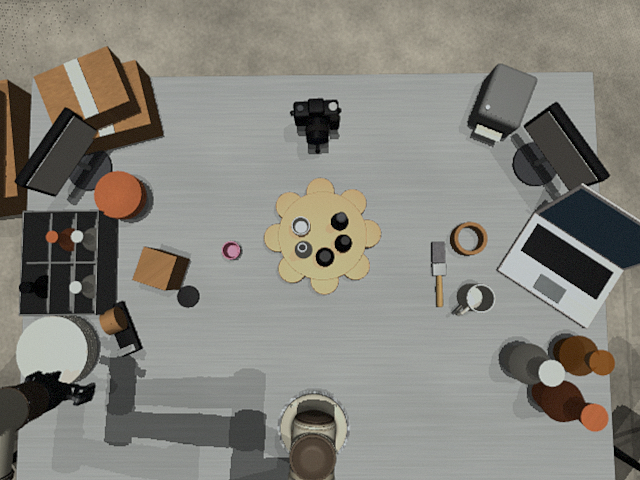

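View pics/side0.png

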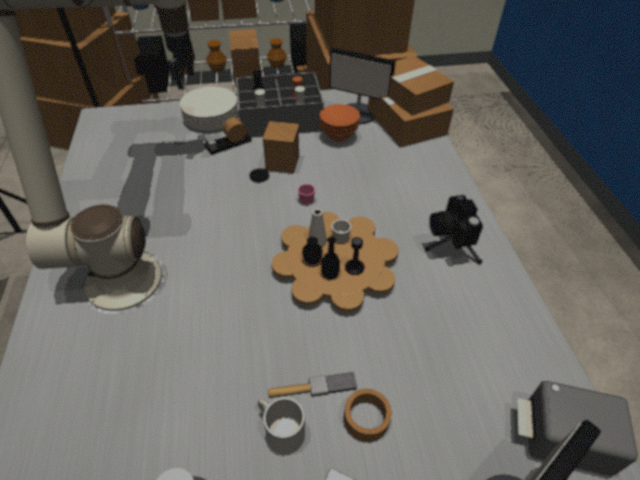

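```bash
cat > h.py <<'E'
import cv2,numpy as np
from bench import *
def ray(n,u,v,z):
    p=camera_params(n);R,_=cv2.Rodrigues(p["rvec"]);t=p["tvec"].reshape(3)
    d=R.T@np.linalg.inv(p["mtx"])@np.array([u,v,1.]);c=-R.T@t
    return (c+d*(z-c[2])/d[2])
def proj(n,P):
    p=camera_params(n);return cv2.projectPoints(np.array(P,float).reshape(-1,1,3),p["rvec"],p["tvec"],p["mtx"],None)[0].reshape(-1,2)
E
python3 - <<'E'
import cv2
a=cv2.imread("pics/top0.png")[80:310,255:390];cv2.imwrite("pics/t0c.png",cv2.resize(a[90:],None,fx=4,fy=4,interpolation=2))
cv2.imwrite("pics/t0cam.png",cv2.resize(a[:90],None,fx=5,fy=5,interpolation=2))
a=cv2.imread("pics/side0.png")[190:320,260:500];cv2.imwrite("pics/s0c.png",cv2.resize(a,None,fx=3.3,fy=3.3,interpolation=2))
E
```

```text
(no output)
```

View pics/t0c.png

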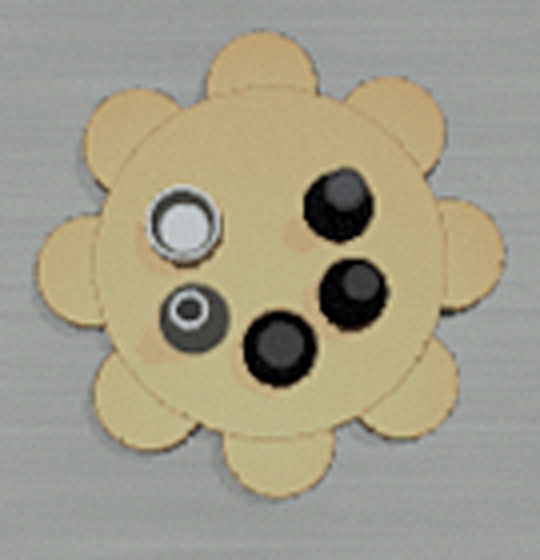

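View pics/t0cam.png

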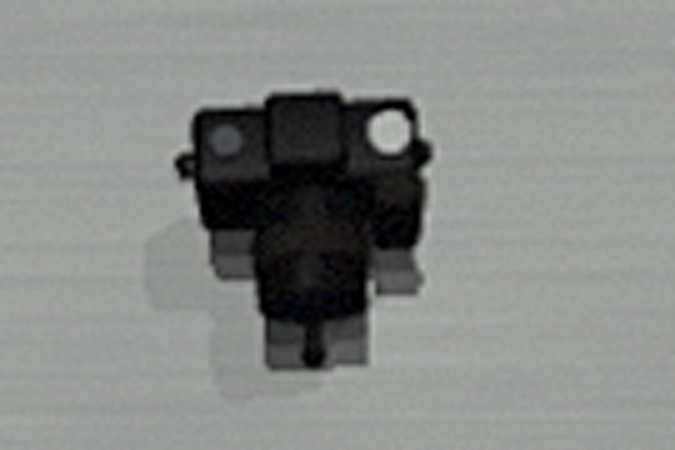

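View pics/s0c.png

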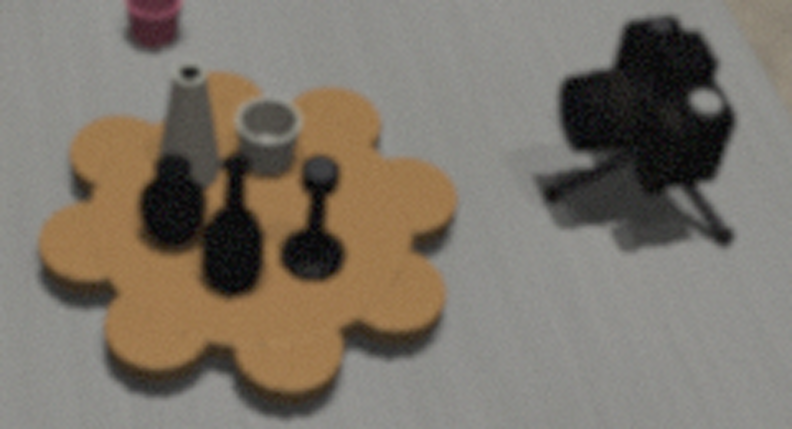

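```bash
cat >> h.py <<'E'
def standmask(im):
    h=cv2.cvtColor(im,cv2.COLOR_BGR2HSV)
    m=((h[...,0]>10)&(h[...,0]<32)&(h[...,1]>70)&(h[...,2]>70)).astype(np.uint8)
    k=np.zeros_like(m);k[160:310,250:395]=m[160:310,250:395]
    return k
def standpose(im):
    m=standmask(im);cs,_=cv2.findContours(m,cv2.RETR_EXTERNAL,cv2.CHAIN_APPROX_NONE)
    c=max(cs,key=cv2.contourArea)[:,0,:]
    P=np.array([ray("top",u,v,39.)[:2] for u,v in c])
    from scipy.optimize import least_squares
    def f(q):
        d=P-q[:2];r=np.hypot(*d.T);a=np.arctan2(d[:,1],d[:,0])-q[2]
        a=(a+np.pi/8)%(np.pi/4)-np.pi/8   # lobe centre at 0
        ro=135*np.cos(a)+np.sqrt(np.maximum(43**2-(135*np.sin(a))**2,0))
        return r-ro
    best=min((least_squares(f,[*P.mean(0),p],loss="soft_l1",f_scale=2) for p in np.arange(0,.78,.13)),key=lambda s:s.cost)
    return best.x,np.median(abs(best.fun))
E
python3 - <<'E'
from h import *
im=cv2.imread("pics/top0.png")
q,e=standpose(im);print("stand",q,np.degrees(q[2]),e)
print("hand ctr",ray("top",322.75,235,39))
# top blobs
for nm,u,v in(("cand",340,220),("bottle",344,243),("round",325,257)):pass
# bottle: dark blob in side & top
for nm,(u,v),z in(("bottle belly",(255+352/4,170+295/4),70),("bottle lip",(255+362/4,170+281/4),170),("cand foot",(255+338/4,170+207/4),42),("cand cup",(255+346/4,170+187/4),145),("round lip",(255+280/4,170+342/4),115)):
    p=ray("top",u,v,z);print(nm,p,np.hypot(*(p[:2]-q[:2])))
p=ray("side",260+232/3.3,190+283/3.3,42);print("side bottle base",p)
p=ray("side",260+238/3.3,190+160/3.3,170);print("side bottle lip",p)
# camera
for u,v,z in((255+312/5,80+312/5,105),(255+313/5,80+355/5,5),(255+305/5,80+95/5,165),(255+390/5,80+130/5,150),(255+225/5,80+138/5,150)):
    print("cam",ray("top",u,v,z))
for u,v,z in((437,224,105),):print(ray("side",u,v,z))
E
```

```text
stand [ 5.77387436e+02 -2.93153935e+01  3.85904937e-02] 2.2110724168952443 3.1663157111607774
hand ctr [578.38921068 -31.64107415  39.        ]
bottle belly [549.04294701 -90.81666711  70.        ] 67.7186583845732
bottle lip [551.18258526 -91.99066772 170.        ] 67.93293887829483
cand foot [617.95332928 -82.65021389  42.        ] 67.0089158146994
cand cup [619.13619486 -83.23935096 145.        ] 68.19642285610773
round lip [512.64142905 -36.66517789 115.        ] 65.1618346612015
side bottle base [ 549.01872007 -106.98047095   42.        ]
side bottle lip [552.78077053 -92.96649636 170.        ]
cam [843.91115546 -17.67750051 105.        ]
cam [847.38995922 -18.15714688   5.        ]
cam [949.25424297 -14.70283685 165.        ]
cam [934.57634311 -62.66542789 150.        ]
cam [930.96182407  30.85195524 150.        ]
[856.32222415 -23.6053346  105.        ]
```

The black pieces in the top view are (340,220), with a wide foot and a cup on top, so the candlestick; (344,243); and (325,257), which is squat with a short wide neck, so the round vase. The side crop shows the piece between the other two, at side (330,262), with a slim belly and long thin neck. That is the bottle vase, at about (549,-91). Both its belly and its lip come out 68 mm from the axis, as listed. The camera is at about +2.4° from the axis and the bottle at about -114°, so the stand must turn about +117°.

```bash
cat >> h.py <<'E'
from scipy.spatial.transform import Rotation as Ro
C=np.array([578.,-30.5])
def tool(P):
    s=read_state();R=Ro.from_quat(s["ee_rot"]).as_matrix()
    return np.round((R.T@(np.array(P,float)-s["position"]))/1000,4).tolist()
def pol(r,deg,z):
    a=np.radians(deg);return [C[0]+r*np.cos(a),C[1]+r*np.sin(a),z]
E
python3 - <<'E'
from h import *
print(pol(175,114.7,0),tool(pol(175,114.7,200)))
print(tool(pol(175,114.7,22)))
E
```

```text
[np.float64(504.87326208481153), np.float64(128.4889310671763), 0] [0.4381, 0.3423, 0.0311]
[0.4381, 0.342, 0.2091]
```

Request:
send_rows --pt "0.036 0.028 0" --pt "0.073 0.057 0" --pt "0.11 0.086 0" --pt "0.146 0.114 0" --pt "0.183 0.143 0" --pt "0.219 0.171 0" --pt "0.256 0.2 0" --pt "0.292 0.228 0" --pt "0.329 0.257 0" --pt "0.365 0.285 0" --pt "0.402 0.314 0" --pt "0.438 0.342 0.01" --yaw '[0, 0, 0, 0, 0, 0, 0, 0, 0, 0, 0, 0]' --fingers '[255, 255, 255, 255, 255, 255, 255, 255, 255, 255, 255, 255]'

```text
clock: 1.3
position: [506.3, 127.4, 222.1]
ee_rot: [0.987, -0.161, 0.001, 0.0]
contact_force: [0.3, 0.6, 0.1]
gripper_width: -0.1
```

```bash
python3 - <<'E'
from h import *
s=read_state();print(s["clock"],s["position"],s["gripper_width"])
print(tool(pol(175,114.7,60)),tool(pol(175,114.7,22)))
E
```

```text
1.3 [506.31330254 127.39502967 222.069954  ] -0.07334794387174089
[-0.0021, -0.0006, 0.1621] [-0.0022, -0.0006, 0.2001]
```

Request:
send_rows --pt "-0.002 0 0.03" --pt "-0.002 0 0.06" --pt "-0.002 0 0.09" --pt "-0.002 0 0.115" --pt "-0.002 0 0.135" --pt "-0.002 0 0.15" --yaw '[0, 0, 0, 0, 0, 0]' --fingers '[255, 255, 255, 255, 255, 255]'

```text
clock: 1.9
position: [503.8, 127.4, 70.2]
ee_rot: [0.987, -0.161, -0.0, 0.001]
contact_force: [-0.0, 0.1, -0.3]
gripper_width: 0.0
```

```bash
python3 - <<'E'
from h import *
import cv2
s=read_state();print(s["clock"],s["position"])
print(proj("top",[s["position"],pol(135,114.7,39)]))
a=get_image("top")[140:310,240:400];b=get_image("side")[150:320,240:440]
cv2.imwrite("pics/t1.png",cv2.resize(a,None,fx=3.5,fy=3.5,interpolation=2));cv2.imwrite("pics/s1.png",cv2.resize(b,None,fx=3.5,fy=3.5,interpolation=2))
E
```

```text
1.9 [503.83358261 127.3715799   70.20358683]
[[269.13517587 259.63955256]
 [281.93766334 254.0618261 ]]
```

View pics/t1.png

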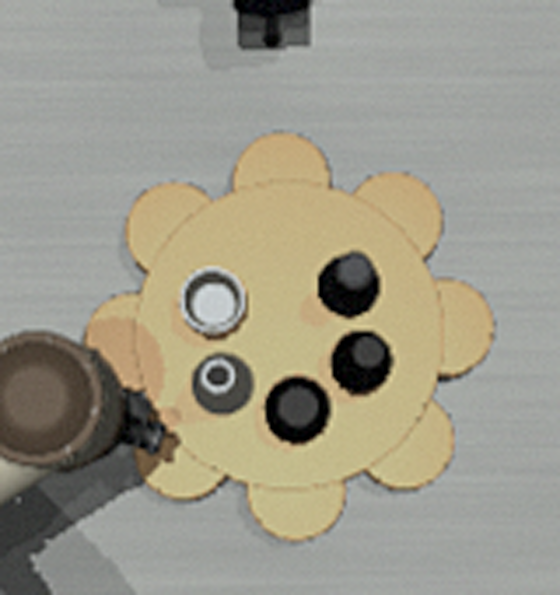

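View pics/s1.png

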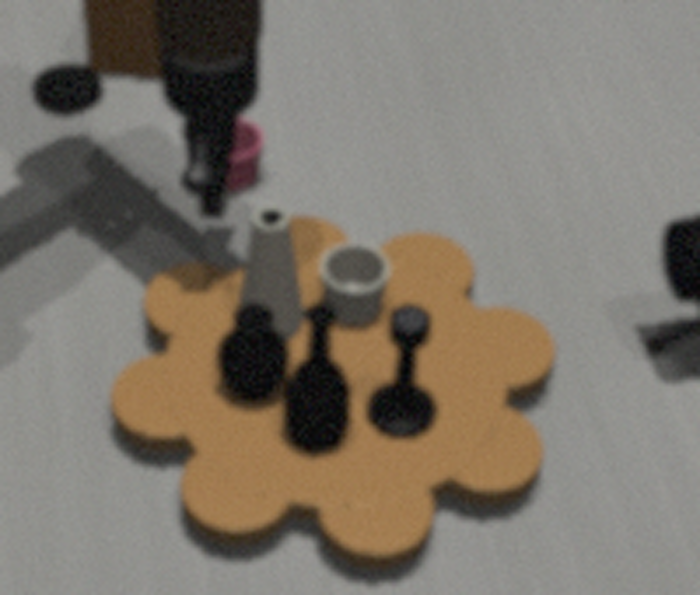

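```bash
python3 - <<'E'
from h import *
s=read_state()
print(proj("side",[s["position"]]),"seen 300.6,210")
print(proj("top",[[198,592,230],[198,592,300],s["position"]+[0,0,73],s["position"]+[0,0,250]]))
print(ray("top",240+160/3.5,140+440/3.5,70),ray("side",300.6,210.5,70))
E
```

```text
[[300.84906673 209.19027075]] seen 300.6,210
[[ 79.54808646 378.96496322]
 [ 63.56049387 385.85321486]
 [266.37122718 258.96567377]
 [257.57893931 256.04939431]]
[485.57163866  78.53628007  70.        ] [501.49388593 121.27144045  70.        ]
```

```bash
python3 - <<'E'
from h import *
a=get_image("top")[225:285,225:305];b=get_image("side")[150:225,270:340]
cv2.imwrite("pics/t2.png",cv2.resize(a,None,fx=8,fy=8,interpolation=2));cv2.imwrite("pics/s2.png",cv2.resize(b,None,fx=7,fy=7,interpolation=2))
E
```

```text
(no output)
```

View pics/t2.png

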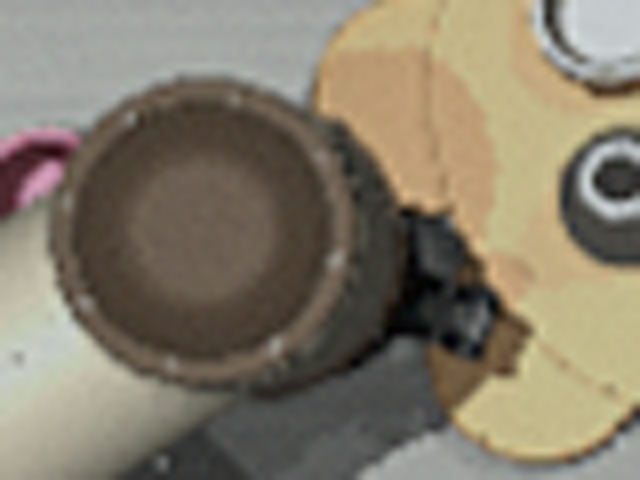

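View pics/s2.png

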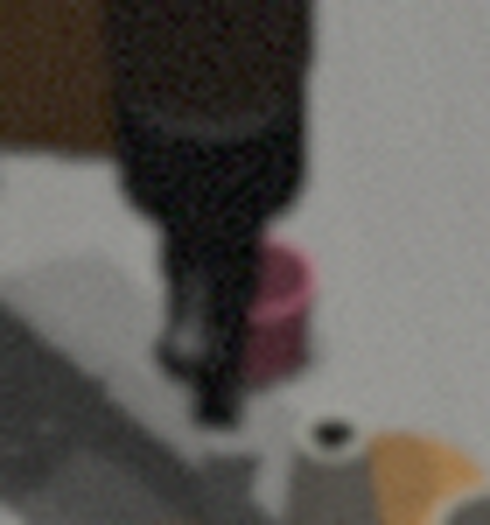

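```bash
python3 - <<'E'
from h import *
from scipy.optimize import least_squares
s=read_state();R=Ro.from_quat(s["ee_rot"]).as_matrix()
T=np.array([286,265.]);S=np.array([295.2,199.5])
f=lambda q:np.r_[proj("top",s["position"]+R@[0,q[0],-q[1]])[0]-T,proj("side",s["position"]+R@[0,q[0],-q[1]])[0]-S]
r=least_squares(f,[50,50]);print(r.x,r.fun, s["joints"])
print(R)
E
```

```text
[61.04276526 89.31081992] [ 0.31613551 -0.00308133  1.23864236 -0.07845167] [ 0.56122284  0.38736257 -0.45292896  0.00288645 -0.72964327  0.68503199]
[[ 9.48478878e-01 -3.16835506e-01  1.75517849e-03]
 [-3.16833831e-01 -9.48480340e-01 -1.16934219e-03]
 [ 2.03524141e-03  5.52996443e-04 -9.99997776e-01]]
```

```bash
python3 - <<'E'
from h import *
print(tool(pol(175,114.7,70)),tool(pol(175,114.7,22)),tool(pol(160,114.7,22)))
E
```

```text
[-0.0001, -0.0006, 0.0021] [-0.0002, -0.0006, 0.0501] [0.0101, 0.0103, 0.0501]
```

Request:
send_rows --pt "0 0 0" --pt "0 0 0" --pt "0 0 0" --pt "0 0 0" --pt "0 0 0" --pt "0 0 0.015" --pt "0 0 0.03" --pt "0 0 0.04" --pt "0 0 0.05" --pt "0.003 0.003 0.05" --pt "0.006 0.006 0.05" --pt "0.01 0.01 0.05" --yaw '[8, 16, 24, 32, 40, 46, 46, 46, 46, 46, 46, 46]' --fingers '[255, 255, 255, 255, 255, 255, 255, 255, 255, 255, 255, 255]'

```text
clock: 3.3
position: [511.9, 115.1, 22.7]
ee_rot: [0.846, -0.533, 0.001, -0.0]
contact_force: [0.2, 0.4, 0.3]
gripper_width: -0.0
```

```bash
cat >> h.py <<'E'
def plan(n,da,dyaw,r=160,z=22,a0=None):
    s=read_state();d=s["position"][:2]-C;a=np.degrees(np.arctan2(d[1],d[0]))%360
    R=Ro.from_quat(s["ee_rot"]).as_matrix()
    print("t",s["clock"],"pos",s["position"],"r",np.hypot(*d),"ang",a,"head",np.degrees(np.arctan2(R[1,0],R[0,0])),"F",s["contact_force"].round(1),"q1,6",s["joints"][[0,5]])
    a0=a if a0 is None else a0
    print([[round(float(x),3) for x in tool(pol(r,a0+da*(i+1),z))] for i in range(n)])
    print([round(dyaw*(i+1),1) for i in range(n)])
E
python3 - <<'E'
from h import *
print(standpose(get_image("top")))
plan(12,1.3,-1.1)
E
```

```text
(array([ 5.77306956e+02, -2.95192408e+01,  4.01983234e-02]), np.float64(3.4623491070304624))
t 3.35 pos [512.0926113  114.49154366  22.6936576 ] r 159.2681123698113 ang 114.44465614734003 head -64.50384929812795 F [ 0.4 -0.5 -0.8] q1,6 [ 0.53065471 -0.0886401 ]
[[-0.001, 0.004, 0.001], [-0.001, 0.007, 0.001], [-0.001, 0.011, 0.001], [-0.0, 0.015, 0.001], [-0.0, 0.018, 0.001], [0.0, 0.022, 0.001], [0.001, 0.025, 0.001], [0.001, 0.029, 0.001], [0.002, 0.033, 0.001], [0.003, 0.036, 0.001], [0.004, 0.04, 0.001], [0.004, 0.043, 0.001]]
[-1.1, -2.2, -3.3, -4.4, -5.5, -6.6, -7.7, -8.8, -9.9, -11.0, -12.1, -13.2]
```

Request:
send_rows --pt "-0.001 0.004 0" --pt "-0.001 0.007 0" --pt "-0.001 0.011 0" --pt "0 0.014 0" --pt "0 0.018 0" --pt "0 0.022 0" --pt "0.001 0.026 0" --pt "0.001 0.03 0" --pt "0.002 0.034 0" --pt "0.003 0.038 0" --pt "0.004 0.042 0" --pt "0.005 0.046 0" --yaw '[-1, -2, -3, -4, -5, -6, -7, -8, -9, -10, -11, -12]' --fingers '[255, 255, 255, 255, 255, 255, 255, 255, 255, 255, 255, 255]'

```text
clock: 4.55
position: [472.5, 89.9, 22.6]
ee_rot: [0.897, -0.442, 0.001, -0.0]
contact_force: [1.1, 1.3, 0.1]
gripper_width: 0.1
```

```bash
python3 - <<'E'
from h import *
im=get_image("top");q,e=standpose(im);print(np.degrees(q[2]),q,e)
cv2.imwrite("pics/t3.png",cv2.resize(im[140:310,240:400],None,fx=3.5,fy=3.5,interpolation=2))
plan(12,2,-1.6)
E
```

```text
15.786713423781638 [ 5.77459738e+02 -2.97644757e+01  2.75530127e-01] 3.6486622784587723
t 4.6 pos [471.6042754   89.35820691  22.46796842] r 160.26864938273496 ang 131.59482139429602 head -52.42588901565406 F [-1.3 -0.7 -0.1] q1,6 [0.52792937 0.12475756]
[[0.001, 0.005, 0.001], [0.001, 0.011, 0.001], [0.002, 0.017, 0.001], [0.003, 0.022, 0.001], [0.005, 0.028, 0.001], [0.006, 0.033, 0.001], [0.008, 0.038, 0.001], [0.009, 0.043, 0.001], [0.011, 0.049, 0.001], [0.014, 0.054, 0.001], [0.016, 0.059, 0.001], [0.019, 0.064, 0.001]]
[-1.6, -3.2, -4.8, -6.4, -8.0, -9.6, -11.2, -12.8, -14.4, -16.0, -17.6, -19.2]
```

View pics/t3.png

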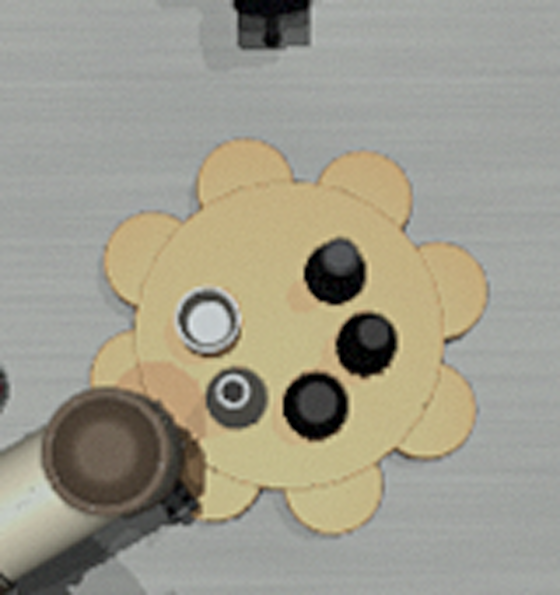

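The finger is in the notch and the stand has turned 13.6°. The pieces ride along in place, so I'm continuing.

Request:
send_rows --pt "0.001 0.005 0" --pt "0.001 0.011 0" --pt "0.002 0.017 0" --pt "0.003 0.022 0" --pt "0.005 0.028 0" --pt "0.006 0.033 0" --pt "0.008 0.038 0" --pt "0.009 0.043 0" --pt "0.011 0.049 0" --pt "0.014 0.054 0" --pt "0.016 0.059 0" --pt "0.019 0.064 0" --yaw '[-1.6, -3.2, -4.8, -6.4, -8, -9.6, -11.2, -12.8, -14.4, -16, -17.6, -19.2]' --fingers '[255, 255, 255, 255, 255, 255, 255, 255, 255, 255, 255, 255]'

```text
clock: 5.8
position: [431.7, 34.8, 22.4]
ee_rot: [0.958, -0.285, 0.001, 0.001]
contact_force: [-0.1, 1.8, -0.2]
gripper_width: -0.2
```

```bash
python3 - <<'E'
from h import *
plan(12,2.1,-1.8)
E
```

```text
t 5.8 pos [431.71106986  34.78636438  22.39386239] r 160.19600636366715 ang 155.94957227784477 head -33.134258360293266 F [-0.1  1.8 -0.2] q1,6 [0.45960164 0.52966838]
[[0.001, 0.006, 0.0], [0.003, 0.011, 0.0], [0.004, 0.017, 0.0], [0.006, 0.023, 0.0], [0.007, 0.028, 0.0], [0.009, 0.034, 0.0], [0.012, 0.039, 0.0], [0.014, 0.045, 0.001], [0.017, 0.05, 0.001], [0.02, 0.055, 0.001], [0.023, 0.06, 0.001], [0.026, 0.065, 0.001]]
[-1.8, -3.6, -5.4, -7.2, -9.0, -10.8, -12.6, -14.4, -16.2, -18.0, -19.8, -21.6]
```

Request:
send_rows --pt "0.001 0.006 0" --pt "0.003 0.011 0" --pt "0.004 0.017 0" --pt "0.006 0.023 0" --pt "0.007 0.028 0" --pt "0.009 0.034 0" --pt "0.012 0.039 0" --pt "0.014 0.045 0" --pt "0.017 0.05 0" --pt "0.02 0.055 0" --pt "0.023 0.06 0" --pt "0.026 0.065 0" --yaw '[-1.8, -3.6, -5.4, -7.2, -9, -10.8, -12.6, -14.4, -16.2, -18, -19.8, -21.6]' --fingers '[255, 255, 255, 255, 255, 255, 255, 255, 255, 255, 255, 255]'

```text
clock: 7.0
position: [417.0, -34.4, 22.4]
ee_rot: [0.995, -0.1, -0.0, 0.001]
contact_force: [0.7, 1.0, -0.1]
gripper_width: 0.4
```

```bash
python3 - <<'E'
from h import *
im=get_image("top");q,e=standpose(im);print(np.degrees(q[2]),q,e)
cv2.imwrite("pics/t4.png",cv2.resize(im[140:310,240:400],None,fx=3.5,fy=3.5,interpolation=2))
plan(12,2.1,-1.8)
E
```

```text
20.24784332121757 [ 5.77110888e+02 -2.92111895e+01  3.53391532e-01] 3.4684366013049868
t 7.05 pos [416.89258632 -34.85436287  22.33536293] r 161.16624714837454 ang 181.54819623681038 head -11.434212629141241 F [-0.1 -0.2 -0. ] q1,6 [0.30980548 1.05828319]
[[0.003, 0.005, 0.0], [0.004, 0.011, 0.0], [0.006, 0.017, 0.0], [0.008, 0.022, 0.0], [0.01, 0.028, 0.0], [0.013, 0.033, 0.0], [0.015, 0.038, 0.0], [0.018, 0.043, 0.0], [0.021, 0.048, 0.0], [0.024, 0.053, 0.0], [0.028, 0.058, 0.0], [0.031, 0.063, 0.001]]
[-1.8, -3.6, -5.4, -7.2, -9.0, -10.8, -12.6, -14.4, -16.2, -18.0, -19.8, -21.6]
```

View pics/t4.png

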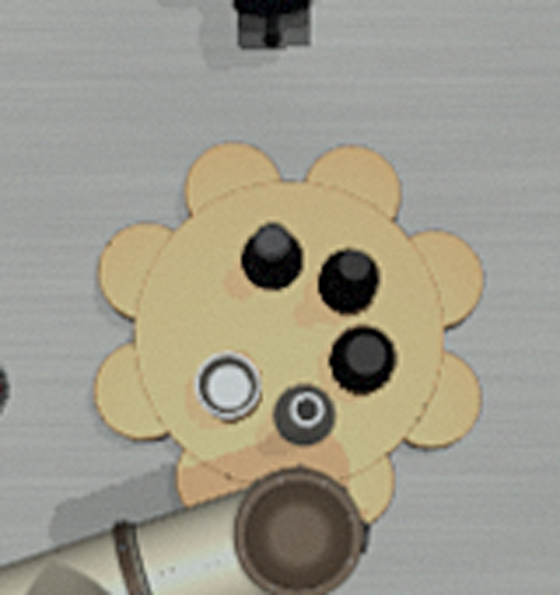

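Request:
send_rows --pt "0.003 0.005 0" --pt "0.004 0.011 0" --pt "0.006 0.017 0" --pt "0.008 0.022 0" --pt "0.01 0.028 0" --pt "0.013 0.033 0" --pt "0.015 0.038 0" --pt "0.018 0.043 0" --pt "0.021 0.048 0" --pt "0.024 0.053 0" --pt "0.028 0.058 0" --pt "0.031 0.063 0" --yaw '[-1.8, -3.6, -5.4, -7.2, -9, -10.8, -12.6, -14.4, -16.2, -18, -19.8, -21.6]' --fingers '[255, 255, 255, 255, 255, 255, 255, 255, 255, 255, 255, 255]'

```text
clock: 8.25
position: [433.9, -103.0, 22.2]
ee_rot: [0.996, 0.089, -0.001, 0.001]
contact_force: [0.1, 1.5, 0.0]
gripper_width: 0.1
```

```bash
python3 - <<'E'
from h import *
plan(12,1.5,-1.2)
E
```

```text
t 8.25 pos [ 433.94192875 -103.03476432   22.24714054] r 161.28862305216933 ang 206.72573866287786 head 10.223554769141517 F [0.1 1.5 0. ] q1,6 [0.13462381 1.61141351]
[[0.003, 0.004, 0.0], [0.004, 0.008, 0.0], [0.005, 0.011, 0.0], [0.007, 0.015, 0.0], [0.009, 0.019, 0.0], [0.01, 0.023, 0.0], [0.012, 0.027, 0.0], [0.014, 0.03, 0.0], [0.016, 0.034, 0.0], [0.018, 0.038, 0.0], [0.021, 0.041, 0.0], [0.023, 0.045, 0.0]]
[-1.2, -2.4, -3.6, -4.8, -6.0, -7.2, -8.4, -9.6, -10.8, -12.0, -13.2, -14.4]
```

Request:
send_rows --pt "0.003 0.004 0" --pt "0.004 0.008 0" --pt "0.005 0.011 0" --pt "0.007 0.015 0" --pt "0.009 0.019 0" --pt "0.01 0.023 0" --pt "0.012 0.027 0" --pt "0.014 0.03 0" --pt "0.016 0.034 0" --pt "0.018 0.038 0" --pt "0.021 0.041 0" --pt "0.023 0.045 0" --yaw '[-1.2, -2.4, -3.6, -4.8, -6, -7.2, -8.4, -9.6, -10.8, -12, -13.2, -14.4]' --fingers '[255, 255, 255, 255, 255, 255, 255, 255, 255, 255, 255, 255]'

```text
clock: 9.45
position: [465.2, -143.4, 22.3]
ee_rot: [0.977, 0.214, -0.001, 0.001]
contact_force: [-2.0, 0.1, -0.3]
gripper_width: -0.2
```

```bash
python3 - <<'E'
from h import *
for i in range(2): im=get_image("top");q,e=standpose(im);print(np.degrees(q[2]),q,e)
cv2.imwrite("pics/t5.png",cv2.resize(im[140:310,240:400],None,fx=3.5,fy=3.5,interpolation=2))
plan(9,1.0,-0.8)
E
```

```text
18.622125538275796 [ 5.76706564e+02 -2.67540178e+01  3.25017404e-01] 6.236840466353925
19.431364295447263 [ 5.77628832e+02 -2.69187284e+01  3.39141285e-01] 5.8157494607595766
t 9.55 pos [ 466.46704921 -143.49310182   22.5696568 ] r 158.76725156447944 ang 225.37260403098787 head 24.668976241434493 F [-0.3  0.6 -0.1] q1,6 [0.03666613 1.96101433]
[[-0.0, 0.003, 0.001], [0.001, 0.006, 0.001], [0.002, 0.008, 0.001], [0.003, 0.011, 0.001], [0.004, 0.013, 0.001], [0.006, 0.016, 0.001], [0.007, 0.018, 0.001], [0.008, 0.021, 0.001], [0.009, 0.023, 0.001]]
[-0.8, -1.6, -2.4, -3.2, -4.0, -4.8, -5.6, -6.4, -7.2]
```

View pics/t5.png

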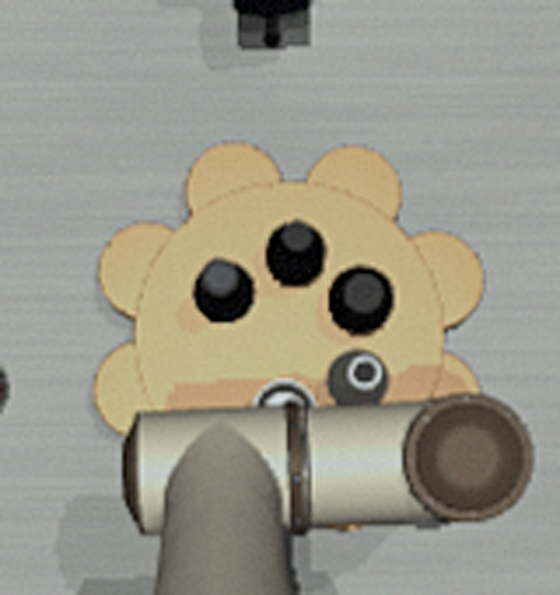

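```bash
python3 - <<'E'
from h import *
for u,v,z in((295,256,70),(297,235,170)):
    p=ray("top",240+u/3.5,140+v/3.5,z)[:2]-C;print(p,np.hypot(*p),np.degrees(np.arctan2(p[1],p[0])))
E
```

```text
[62.55783783 -5.92480766] 62.83777860406012 -5.410303893174324
[64.64016483 -6.11687938] 64.92893902279876 -5.405784883645604
```

Request:
send_rows --pt "0 0.003 0" --pt "0.001 0.006 0" --pt "0.002 0.008 0" --pt "0.003 0.011 0" --pt "0.004 0.013 0" --pt "0.006 0.016 0" --pt "0.007 0.018 0" --pt "0.008 0.021 0" --pt "0.008 0.021 0" --pt "0.008 0.021 0" --yaw '[-0.8, -1.6, -2.4, -3.2, -4, -4.8, -5.6, -6.4, -6.4, -6.4]' --fingers '[255, 255, 255, 255, 255, 255, 255, 255, 255, 255]'

```text
clock: 10.55
position: [483.0, -159.3, 22.7]
ee_rot: [0.963, 0.268, 0.001, 0.001]
contact_force: [0.6, 0.3, 0.2]
gripper_width: 0.2
```

```bash
python3 - <<'E'
from h import *
im=get_image("top");q,e=standpose(im);print(np.degrees(q[2]),q,e)
cv2.imwrite("pics/t6.png",cv2.resize(im[90:230,260:400],None,fx=4,fy=4,interpolation=2))
plan(3,1.0,-0.8)
E
```

```text
27.93005444706449 [ 5.75536282e+02 -2.87887542e+01  4.87471410e-01] 4.729342141971131
t 10.6 pos [ 482.84983402 -159.27539505   22.72886257] r 160.1145104488257 ang 233.53987283377137 head 31.070246413885968 F [-0.3  0.5 -0.1] q1,6 [0.00255572 2.10697855]
[[0.001, 0.003, 0.001], [0.002, 0.005, 0.001], [0.004, 0.008, 0.001]]
[-0.8, -1.6, -2.4]
```

View pics/t6.png

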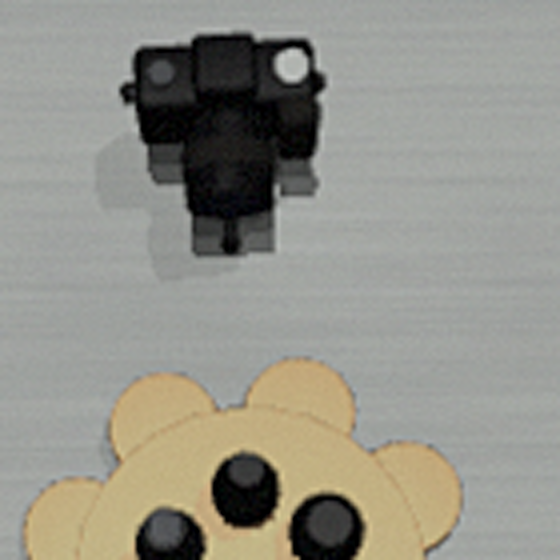

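```bash
python3 - <<'E'
from h import *
for u,v,z in((245,491,70),(246,469,170)):
    p=ray("top",260+u/4,90+v/4,z)[:2]-C;print(p,np.hypot(*p),np.degrees(np.arctan2(p[1],p[0])), "lateral to 2.4deg", p@[-np.sin(.042),np.cos(.042)])
for r,a,z in((161,232.5,22),(165,232,22),(190,232,22),(200,232,150),(220,232,220)):print(tool(pol(r,a,z)))
E
```

```text
[63.81177668  3.07169602] 63.885664746173696 2.755909328295519 lateral to 2.4deg 0.38968044034247246
[64.42592135  3.08147615] 64.49957237550505 2.738356305966312 lateral to 2.4deg 0.37366545167102305
[-0.0019, -0.0024, 0.0007]
[-0.0062, -0.0023, 0.0007]
[-0.0295, 0.0067, 0.0007]
[-0.0388, 0.0106, -0.1272]
[-0.0575, 0.018, -0.1972]
```

Request:
send_rows --pt "-0.002 -0.003 0" --pt "-0.006 -0.003 0" --pt "-0.014 0 0" --pt "-0.022 0.003 0" --pt "-0.03 0.006 0" --pt "-0.035 0.008 -0.03" --pt "-0.038 0.01 -0.07" --pt "-0.042 0.012 -0.11" --pt "-0.046 0.014 -0.15" --pt "-0.05 0.015 -0.19" --pt "-0.05 0.015 -0.2" --pt "-0.05 0.015 -0.2" --yaw '[0, 0, 0, 0, 0, 0, 0, 0, 0, 0, 0, 0]' --fingers '[255, 255, 255, 255, 255, 255, 255, 255, 255, 255, 255, 255]'

```text
clock: 11.8
position: [447.9, -198.0, 224.6]
ee_rot: [0.964, 0.267, 0.003, 0.002]
contact_force: [0.4, -0.0, -0.7]
gripper_width: 0.1
```

```bash
python3 - <<'E'
from h import *
ims=[get_image("top"),get_image("side")]
for i in ims[:1]:
    print(standpose(i))
cv2.imwrite("pics/t7.png",ims[0])
cv2.imwrite("pics/t7c.png",cv2.resize(ims[0][90:230,260:400],None,fx=4,fy=4,interpolation=2));cv2.imwrite("pics/s7.png",cv2.resize(ims[1][190:320,260:500],None,fx=3.3,fy=3.3,interpolation=2))
for k in range(8): b=get_image("top")
print(cv2.absdiff(b,ims[0])[180:300,260:385].max(),read_state()["position"])
E
```

```text
(array([ 5.77871256e+02, -2.69434455e+01,  4.82745985e-01]), np.float64(5.020975729903071))
109 [ 447.34131011 -197.3691737   222.14226533]
```

View pics/t7.png

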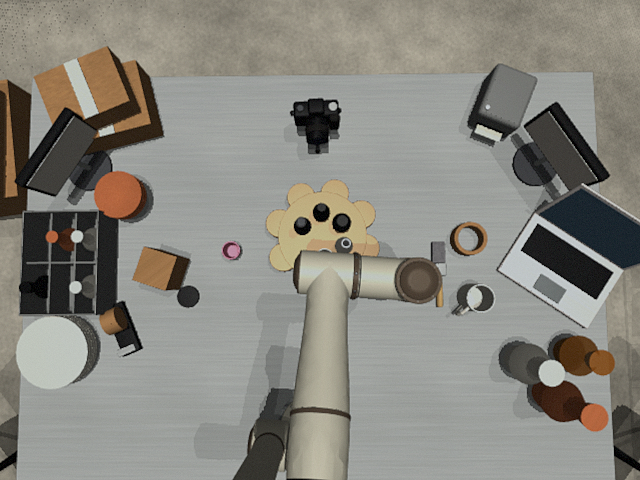

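View pics/t7c.png

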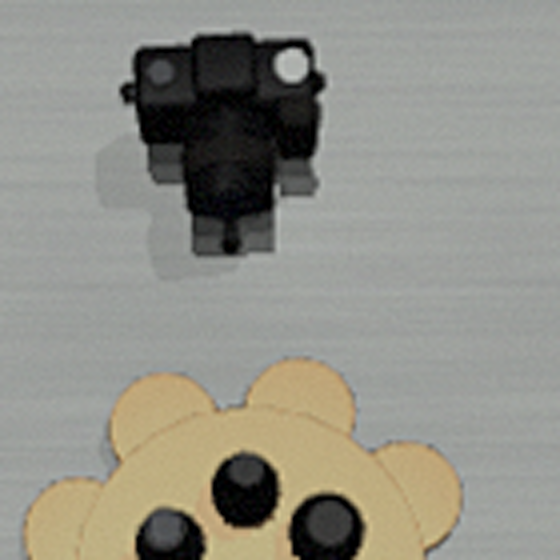

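View pics/s7.png

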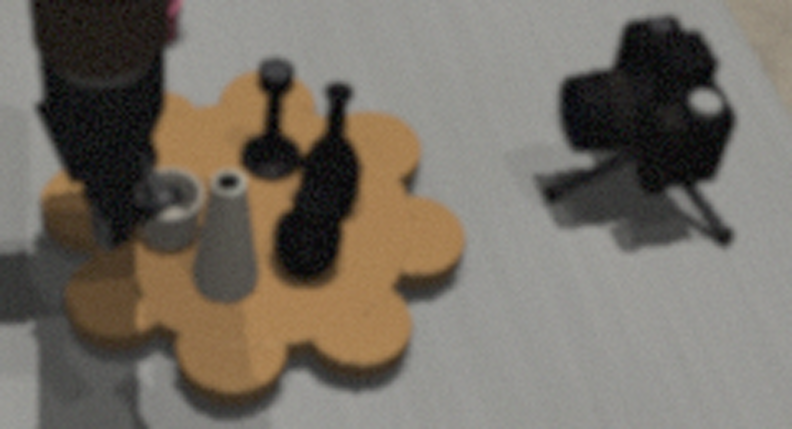

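```bash
python3 - <<'E'
from h import *
p=ray("side",260+338/3.3,190+92/3.3,170)[:2]-C;print("side lip",p,np.degrees(np.arctan2(p[1],p[0])))
a=cv2.imread("pics/t7.png");b=get_image("top")
d=cv2.absdiff(a,b)[175:235,260:385];print("diff mean/max",d.mean(),d.max(), "vs bg", cv2.absdiff(a,b)[175:235,130:255].mean())
s=read_state();print(s["clock"],s["joint_vel"].round(3),s["contact_force"].round(1)); 
job_done()
E
```

```text
side lip [63.99837096 -3.2984659 ] -2.950404804821911
diff mean/max 2.0187555555555554 23 vs bg 1.9038222222222223
12.35 [-0.001 -0.005  0.002  0.001 -0.001 -0.002] [-0.2 -0.1  0.1]
the job is handed in; nothing more can be done
```

I turned the stand about 117° anticlockwise by pushing one notch with the closed fingertip. The slim bottle vase now stands in front of the camera, and the job is handed in at about 12 s of the 72 s allowed.

- **Centring:** the top view puts the vase about 0.4 mm off the lens's line of sight. The side view disagrees: its reading of the lip puts the vase about 6 mm off on the other side. Both are inside the 15 mm limit.
- **Distance from the axis:** the final pictures put the vase about 64 mm from the axis, against about 68 mm at the start. I took this as measurement error. A small slide inwards is not ruled out.
- **At rest:** two final top pictures differ over the stand by no more than image noise. The arm was well clear, reading no contact force.
- **Pieces and bench:** all five pieces look upright in the last side picture. In the last top picture the bench things look unmoved by eye, though I did not measure them and the arm partly hid the brush.
- **Weak check:** my fit of the stand's outline left residuals of 3 to 6 mm, partly because the arm covered some of the rim. I placed the vase from its own pixels instead.

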